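# Seat the jar and engage the clutch of the glaze jar mill

### The job

Make the jar mill ready to run: push the grinding jar along its rollers until it rests right up against the two end collars at the guarded end, then reach down through the hand window in the drive guard and press the clutch lever fully down, where it stays. The guard hangs on its safety switch, so do not touch it at any time. Only push and press with the fingers: lift nothing, leave the pot, the cup, the brush and the wooden rib where they lie, and finish clear of the machine.

Things in the scene. Friction and masses are not known exactly. Their poses are not given: they have to be found in the camera images.
- mill: Jar mill fixed to the table: green bed 270 (x) by 430 (y) mm, two black rollers (32 mm thick, 72 mm apart, axes 70 mm up) along y. Bearing plates: low one (96 mm high) at y = -202 mm, tall one (172 mm) at y = +72 mm with the guarded drive beyond. Motor behind the rollers (109 mm high). Origin: on the table, mid-machine; x across the rollers, away from the robot; y along them to the drive; z up.
- stop (a point): Point midway between the rollers at the height of the jar's axis (119 mm above the table), in the plane of the faces of the two white end collars (52 mm diameter, one on each roller) at the guarded end, which the jar's end has to meet (mill y = +46 mm). Its axes are the mill's.
- jar_mid (a point): Middle of the jar, a white cylinder 130 mm long, 84 mm thick, with two black rubber tyres of 90 mm, lying on the rollers along mill y, its axis 119 mm above the table. Its flat ends are 65 mm either side of this point; the steel lid (76 mm) is the end away from the drive. Weighs 0.55 to 0.85 kg, slides with 5 to 12 N, starts 40 to 90 mm short of the collars. It may roll about its axis.
- guard: Steel sheet and mesh guard over the drive, closed but for a rectangular hand window in its flat top. Origin: centre of the window, in the top face, 178 mm above the table; axes as the mill's. The window is 90 mm in x (-45 to +45) by 80 mm in y (-40 to +40), the sheet round it 4 mm thick. The guard spans x -70 to +190, y -63 to +65 mm from this origin. Not to be touched.
- pad (a point): Centre of the upper face of the clutch lever's rubber pad (42 mm in x by 38 mm in y), under the middle of the hand window and, lever up, 18 mm below the guard's top face (160 mm above the table). Pressing it down takes about 3 to 6 N; it goes down about 25 mm.
- clutch (a joint): Angle of the clutch lever, in rad: 0 up (drive free), 0.15 fully down on its stop (drive engaged). The lever turns about a pin along the mill's y axis, 165 mm from the pad in mill +x; it is stiff, with no return spring, and stays where it is left.
- pot: Bystander: small lidded sample jar, 56 mm in diameter, 75 mm tall, upright on the table. Origin: centre of its underside.
- cup: Bystander: open terracotta cup, 68 mm in diameter at the rim, 80 mm tall, upright on the table. Origin: centre of its underside.
- brush: Bystander: glaze brush lying on the table in front of the mill, along its own x axis.
- rib: Bystander: flat wooden potter's rib, 50 by 100 by 7 mm, lying on the table in front of the mill. Origin: centre of its underside.
Mind the look-alikes: they are no part of the job. Of the things that look like the part that bears jar_mid, the smallest one is meant.

How it is judged:
By the outcome, as a careful person would: the job done as asked, in the order asked, and still so for the second after the job is handed in, with the robot touching nothing.
It also fails if it takes over 48 s, if anything falls off the work surface, if the arm or the gripper's body presses on something with over 40 N, if the wrist force passes 120 N, or if a joint passes its speed limit or range.

### The arm

A 7-joint arm with a two-finger parallel gripper is mounted at the origin on the work surface. World frame = base frame: x ahead of the robot, y to its left, z up, the work surface at z = 0. Lengths are in m, angles in rad, forces in N, time in s.
With the tool pointing down it reaches from about 0.425 to 0.95 m from the base axis. Payload 16.7 kg.
Tool frame: the origin (TCP) lies midway between the tips of the shut fingers; the grasp point (between the pads) lies 19 mm behind it; z points along the fingers, y is the line along which they close (so a half turn about z gives the same grasp; the last joint's range is limited). The gripper opens to 94 mm and grips with 3 to 60 N. Pads are 16 mm wide; open, the fingers measure 119 mm over their backs; the gripper's body (75 mm by 177 mm) begins 78 mm behind the grasp point.
Start: joints at [1.006, 0.426, 0.074, 1.606, -0.034, 1.111, -0.067], TCP at [0.272, -0.618, 0.205] pointing down, gripper open.
Joint ranges: [-2.85, 2.85], [-0.5, 2.14], [-1.23, 1.37], [0.21, 2.46], [-1.02, 4.16], [0.16, 2.05], [-2.73, 2.73]. Speed limits (rad/s): [1.89, 1.89, 2.39, 2.39, 3.01, 3.01, 3.01].

### API

Orientations are given as [roll, pitch, yaw] about the fixed x, y, z axes, in that order (R = Rz(yaw) Ry(pitch) Rx(roll)).
In Python, from plant import observe, camera, get_calibration, job_done gives the robot as it stands. The module is installed in compiled form; this text tells all that it offers.
- The arm moves only by the tool apply_moves, never from a script. Its arguments are lists of equal length, an entry for each row: "linear": the shift along the tool's x, y, z in mm, a list of three; "twist": the turn about the tool's z in rad. In form: {"linear": [[x, y, z], ...], "twist": [twist, ...]}. A call has 1 to 20 rows; each row shifts and turns the commanded pose from where the row before left it, along the tool's axes as they then stand; what a row does not reach is not made up. A row lasts 1/8 s, in which the tool goes at most 62.5 mm and 10.7 degrees, less where a joint would pass 70% of its speed; a pose out of reach is approached as far as the arm can. A call is refused whole if a number of a shift passes 62.5 or a number of a turn 0.188, either way. A call with a gripper value outside its range is refused whole. "hand" is the opening, from 0 (shut) to 1 (fully open), set as the call begins (left out, the last holds). The fingers move at their own pace and stop on an object; "force" is the grip in N (left out, the last holds). Time passes only in rows, so rows that do not move let the fingers close. It gives the time, the measured TCP pose, the force, the opening and the grip force at its end, in the units of the state.
- observe(): the state, without advancing time (a new reading comes with each control period).
- camera(name): name is "side" or "top" or "wrist"; returns the picture (384x512x3 uint8, blue, green, red); there is no depth.
- get_calibration(name): a dict with "fx", "fy", "cx", "cy" (pixels), "R" (3x3) and "t" (3): a world point X has camera coordinates R X + t. Camera axes: x right, y down, z forward; pixel columns grow to the right and rows downward; lengths in m; the calibration is good to about 2 mm. A picture is of the moment at which its call begins: read the wrist's pose just before it. get_calibration takes no time and is no camera call; for the wrist camera it gives the pose at the moment of the call.
- job_done(): hands the job in; it is judged then, once.
The state is a dict: "t": time; "joints": joint angles; "joint_velocities": joint speeds; "joint_torque": joint torques, N m; "tool_pos": TCP position; "eef_rot": TCP orientation; "ft_force": force on the tool from outside, world axes, zero at the start; "wrist_torque": the same for the moment, N m; "width": finger opening in m; "gripper_force": force on a finger pad.
Only numpy, scipy, OpenCV 4.12 (cv2) and the standard library are available. Lean on these libraries where they do the work, as an engineer would, in place of code of your own. Each camera call takes 0.05 s, during which the arm holds its last target. There are 200 camera calls.

## Working session

There is one attempt and no reset: what is moved stays moved. The work goes in short steps, Python scripts to look and compute and a tool call to move; the robot and the scene stay as the last step left them, time stands still between calls to the robot, and variables do not carry over. Pictures are saved under pics/ and viewed, at most 10 in all, crops included, and the job is handed in when it is done.

Besides the shell and the picture viewer there is one more tool, called as a command line: name --pt "numbers of a row" for each row, then --argument value for the rest. apply_moves: Moves the arm, as the interface text tells. Its arguments: {"type":"object","properties":{"linear":{"type":"array","items":{"type":"array","items":{"type":"number"}}},"twist":{"type":"array","items":{"type":"number"}},"hand":{"type":"number"},"force":{"type":"number"}},"required":["linear","twist"]}

```bash
mkdir -p pics; python3 - <<'E'
from plant import *
import cv2
for n in("top","side"):
    cv2.imwrite(f"pics/{n}0.png",cv2.resize(camera(n),(800,600)))
    c=get_calibration(n);print(n,c)
s=observe();print(s)
E
```

```text
top {'fx': 397.8506835938443, 'fy': 397.8506835938443, 'cx': 257.63361190241653, 'cy': 193.34909956903738, 'R': array([[ 0.00569352, -0.9999701 , -0.00523247],
       [-0.99766858, -0.00532441, -0.06803722],
       [ 0.06800733,  0.00560765, -0.99766906]]), 't': array([-0.18779607,  0.59256096,  1.22642101])}
side {'fx': 382.3451280628089, 'fy': 382.3451280628089, 'cx': 247.05565433537333, 'cy': 193.6776043235105, 'R': array([[-0.95104586, -0.30897301,  0.00688782],
       [-0.23938434,  0.72238387, -0.64873468],
       [ 0.19546585, -0.61862527, -0.76098349]]), 't': array([0.51109343, 0.36616175, 1.06170786])}
{'t': 0.1, 'joints': array([ 1.00650941,  0.42668022,  0.07382247,  1.60654908, -0.03407264,
        1.11079569, -0.0671328 ]), 'joint_velocities': array([-1.14733317e-03, -1.64536315e-03, -3.95825695e-04, -1.05903053e-03,
        5.26521993e-04,  9.12682675e-04, -5.40866441e-05]), 'joint_torque': array([ 6.24294800e-03, -9.37470102e+01,  3.67595963e+00, -4.55047381e+01,
       -4.86245274e-02,  1.65877584e-02, -1.76660376e-05]), 'tool_pos': array([ 0.27184316, -0.61740081,  0.20483487]), 'eef_rot': array([-3.14042234e+00,  9.53057161e-05,  4.14762321e-01]), 'ft_force': array([-0.64694552,  0.42910807,  0.1083122 ]), 'wrist_torque': array([-0.04931489,  0.00377418, -0.0262562 ]), 'gripper_force': 0.0, 'width': 0.09390443003396479}
```

View pics/top0.png

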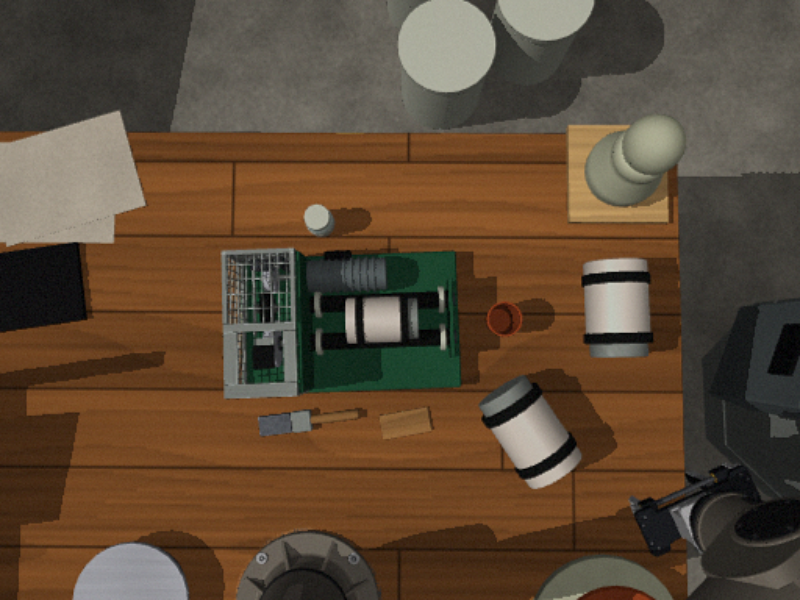

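View pics/side0.png

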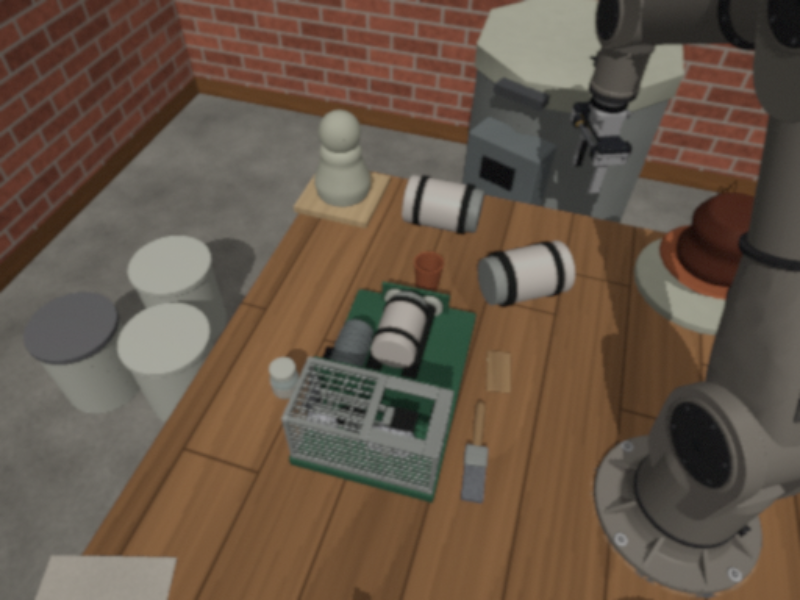

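```bash
python3 - <<'E'
from plant import *
import cv2
a=camera("top");cv2.imwrite("pics/top_raw.png",a)
cv2.imwrite("pics/topc.png",cv2.resize(a[155:260,137:297],(800,525),interpolation=cv2.INTER_CUBIC))
b=camera("side");cv2.imwrite("pics/side_raw.png",b)
cv2.imwrite("pics/sidec.png",cv2.resize(b[180:320,170:310],(600,600),interpolation=cv2.INTER_CUBIC))
E
```

```text
(no output)
```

View pics/topc.png

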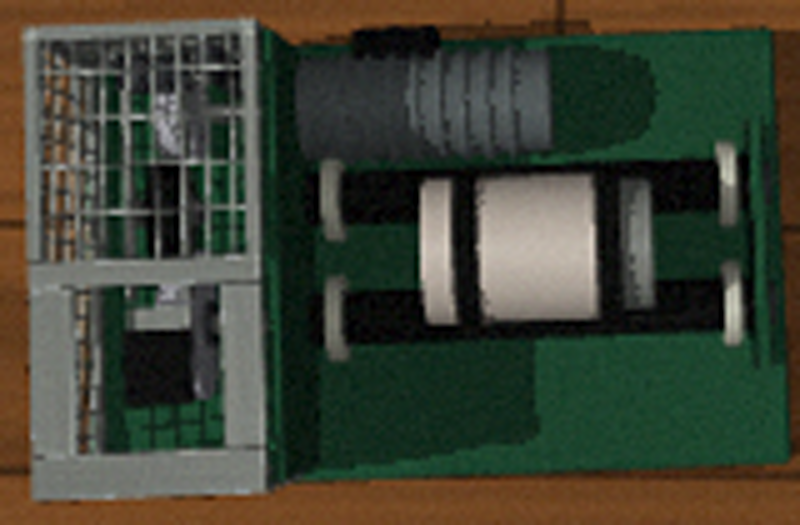

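View pics/sidec.png

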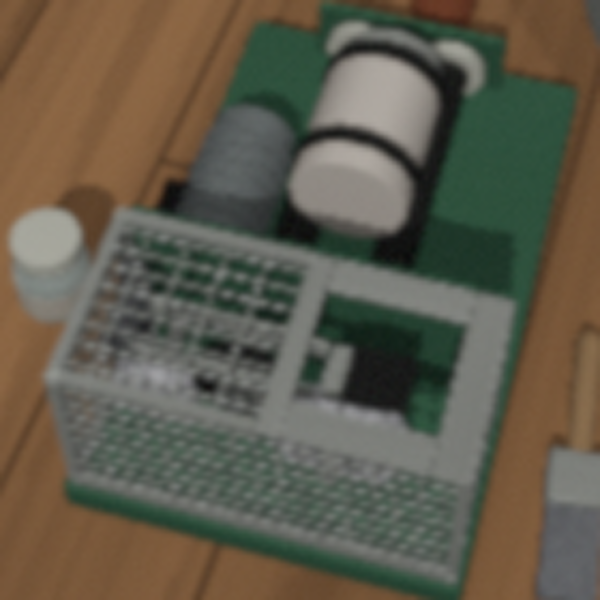

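```bash
cat > h.py <<'E'
import numpy as np
from plant import *
def ray(n,u,v):
    c=get_calibration(n);d=c["R"].T@np.array([(u-c["cx"])/c["fx"],(v-c["cy"])/c["fy"],1]);return -c["R"].T@c["t"],d
def plane(n,p,z):
    o,d=ray(n,*p);return o+d*(z-o[2])/d[2]
T=lambda x,y:((x+.5)/5-.5+137,(y+.5)/5-.5+155)
S=lambda x,y:((x+.5)*140/600-.5+170,(y+.5)*140/600-.5+180)
E
python3 - <<'E'
from h import *
np.set_printoptions(precision=4,suppress=True)
loc={'TL':(190,65),'TR':(190,-63),'BR':(-70,-63),'BL':(-70,65),'W1':(45,40),'W2':(45,-40),'W3':(-45,-40),'W4':(-45,40)}
tp={'TL':(22,28),'TR':(256,20),'BR':(268,487),'BL':(33,500),'W2':(219,285),'W3':(224,449),'W4':(78,453),'W1':(73,288)}
sp={'TL':(50,377),'TR':(120,207),'BR':(515,297),'BL':(464,472),'W1':(297,408),'W2':(330,293),'W3':(469,322),'W4':(438,437)}
def fit(L,P):
    L=np.array(L)/1000;P=np.array(P)[:,:2];l=L-L.mean(0);p=P-P.mean(0)
    a=np.arctan2((l[:,0]*p[:,1]-l[:,1]*p[:,0]).sum(),(l*p).sum());R=np.array([[np.cos(a),-np.sin(a)],[np.sin(a),np.cos(a)]])
    t=P.mean(0)-R@L.mean(0);print("yaw",a,"origin",t);print(((P-L@R.T-t)*1000).round(1).tolist())
    return a,t
for n,D,f in(("top",tp,T),("side",sp,S)):
    P=[plane(n,f(*D[k]),.178) for k in loc]; fit([loc[k] for k in loc],P)
for nm,p,z in(("colFaceA",(345,200),.096),("colFaceB",(349,318),.096),("jarL",(420,250),.15),("jarLtop",(421,182),.119),("jarLbot",(421,322),.119),("lidtop",(655,182),.119),("lidbot",(655,307),.119),("bedTR",(770,30),.03),("bedBR",(790,458),.03)):
    print(nm,plane("top",T(*p),z))
o,d=ray("top",256,192);print(o)
E
```

```text
yaw 0.04557746015995335 origin [0.4866 0.0623]
[[-0.9, 0.3], [-1.6, -0.7], [3.1, 0.1], [1.1, -0.4], [-0.0, 0.3], [-1.6, 0.5], [-0.5, 0.2], [0.5, -0.4]]
yaw 0.05265843704545117 origin [0.4867 0.0626]
[[-2.3, -1.8], [-0.6, -1.0], [1.4, -1.0], [7.7, -5.8], [-4.8, 4.4], [-2.9, 3.0], [0.0, 0.9], [1.5, 1.3]]
colFaceA [ 0.5839 -0.0319  0.096 ]
colFaceB [ 0.5146 -0.0353  0.096 ]
jarL [ 0.5526 -0.0818  0.15  ]
jarLtop [ 0.593  -0.0788  0.119 ]
jarLbot [ 0.5124 -0.0798  0.119 ]
lidtop [ 0.5938 -0.2138  0.119 ]
lidbot [ 0.5218 -0.2141  0.119 ]
bedTR [ 0.6959 -0.2869  0.03  ]
bedBR [ 0.4305 -0.2992  0.03  ]
[ 0.5088 -0.1915  1.2629]
```

apply_moves --pt "0 0 -40" --pt "0 0 -40" --pt "0 0 0" --pt "22 -26 0" --pt "22 -26 0" --pt "22 -26 0" --pt "22 -26 0" --pt "22 -26 0" --pt "22 -26 0" --pt "22 -26 0" --pt "22 -26 0" --pt "22 -26 0" --pt "22 -26 0" --pt "22 -26 0" --pt "22 -26 0" --pt "20 -22 0" --pt "20 -22 0" --pt "0 0 0" --pt "0 0 0" --twist '[0.184,0.184,0,0,0,0,0,0,0,0,0,0,0,0,0,0,0,0,0]' --hand 0 --force 30

```text
t: 2.58
tool_pos: [0.5584, -0.2484, 0.2849]
eef_rot: [-3.141, 0.001, 0.047]
ft_force: [-0.4, -0.4, -0.4]
width: 0.0007
gripper_force: 0.0
```

apply_moves --pt "1 0 30" --pt "0 0 30" --pt "0 0 30" --pt "0 0 30" --pt "0 0 30" --pt "0 0 30" --pt "0 0 0" --pt "0 0 0" --twist '[0,0,0,0,0,0,0,0]'

```text
t: 3.58
tool_pos: [0.5602, -0.2486, 0.1066]
eef_rot: [3.141, -0.001, 0.046]
ft_force: [0.8, -0.5, 0.2]
width: 0.0004
gripper_force: 0.0
```

```bash
python3 - <<'E'
from h import *
import cv2
b=camera("side");cv2.imwrite("pics/s2.png",cv2.resize(b[130:270,200:340],(600,600),interpolation=cv2.INTER_CUBIC))
print(observe()["tool_pos"])
E
```

```text
[ 0.56051888 -0.24856761  0.10687201]
```

View pics/s2.png

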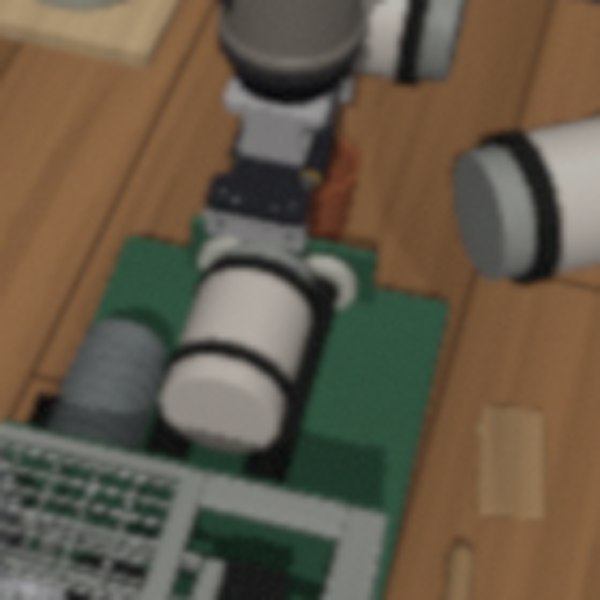

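The side view shows the fingers hanging behind the lid, centred, and clear of the low collars (about pixel (260,240)). Pushing now.

apply_moves --pt "0 -8 0" --pt "0 -8 0" --pt "0 -3 0" --pt "0 -3 0" --pt "0 -3 0" --pt "0 -3 0" --pt "0 -3 0" --pt "0 -3 0" --pt "0 -3 0" --pt "0 -3 0" --pt "0 -3 0" --pt "0 -3 0" --pt "0 -3 0" --pt "0 0 0" --twist '[0,0,0,0,0,0,0,0,0,0,0,0,0,0]'

```text
t: 5.38
tool_pos: [0.5578, -0.1994, 0.1056]
eef_rot: [3.141, -0.0, 0.046]
ft_force: [0.9, -3.6, 1.4]
width: 0.0006
gripper_force: 2.1
```

apply_moves --pt "0 -2 0" --pt "0 -2 0" --pt "0 -2 0" --pt "0 -2 0" --pt "0 -2 0" --pt "0 -2 0" --twist '[0,0,0,0,0,0]'

```text
t: 6.12
tool_pos: [0.5573, -0.1877, 0.1057]
eef_rot: [3.141, -0.0, 0.046]
ft_force: [1.1, -4.9, 1.4]
width: 0.0003
gripper_force: 2.8
```

apply_moves --pt "0 -1 0" --pt "0 -1 0" --pt "0 -1 0" --pt "0 -1 0" --twist '[0,0,0,0]'

```text
t: 6.62
tool_pos: [0.5571, -0.1837, 0.1056]
eef_rot: [3.141, -0.0, 0.046]
ft_force: [1.1, -5.7, 1.0]
width: 0.0003
gripper_force: 2.8
```

apply_moves --pt "0 -1 0" --pt "0 -1 0" --pt "0 -1 0" --pt "0 -1 0" --twist '[0,0,0,0]'

```text
t: 7.12
tool_pos: [0.5569, -0.1797, 0.1057]
eef_rot: [3.141, -0.0, 0.046]
ft_force: [0.3, -5.3, 1.3]
width: 0.0002
gripper_force: 2.8
```

apply_moves --pt "0 -1 0" --pt "0 -1 0" --twist '[0,0]'

```text
t: 7.38
tool_pos: [0.5569, -0.1777, 0.1057]
eef_rot: [3.141, -0.0, 0.046]
ft_force: [0.9, -6.7, 1.5]
width: 0.0006
gripper_force: 2.8
```

apply_moves --pt "0 -1 0" --pt "0 -1 0" --twist '[0,0]'

```text
t: 7.62
tool_pos: [0.5567, -0.1757, 0.1057]
eef_rot: [3.141, -0.0, 0.046]
ft_force: [0.8, -5.6, 1.6]
width: 0.0003
gripper_force: 2.8
```

apply_moves --pt "0 -1 0" --pt "0 -1 0" --twist '[0,0]'

```text
t: 7.88
tool_pos: [0.5567, -0.1737, 0.1057]
eef_rot: [3.141, -0.0, 0.046]
ft_force: [1.1, -5.5, 1.2]
width: 0.0006
gripper_force: 2.8
```

apply_moves --pt "0 -1 0" --twist '[0]'

```text
t: 8.0
tool_pos: [0.5566, -0.1727, 0.1057]
eef_rot: [3.141, -0.0, 0.046]
ft_force: [0.7, -5.4, 2.0]
width: 0.0006
gripper_force: 2.8
```

apply_moves --pt "0 -1 0" --twist '[0]'

```text
t: 8.12
tool_pos: [0.5566, -0.1717, 0.1057]
eef_rot: [3.141, -0.0, 0.046]
ft_force: [0.2, -4.9, 2.2]
width: 0.0006
gripper_force: 2.8
```

```bash
python3 - <<'E'
from h import *
import cv2
b=camera("side")[170:260,190:280];a=camera("top")[155:260,137:297]
cv2.imwrite("pics/c3.png",np.hstack([cv2.resize(b,(394,394),interpolation=cv2.INTER_CUBIC),cv2.resize(a[20:80,50:110],(394,394),interpolation=cv2.INTER_CUBIC)]))
E
```

```text
(no output)
```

View pics/c3.png

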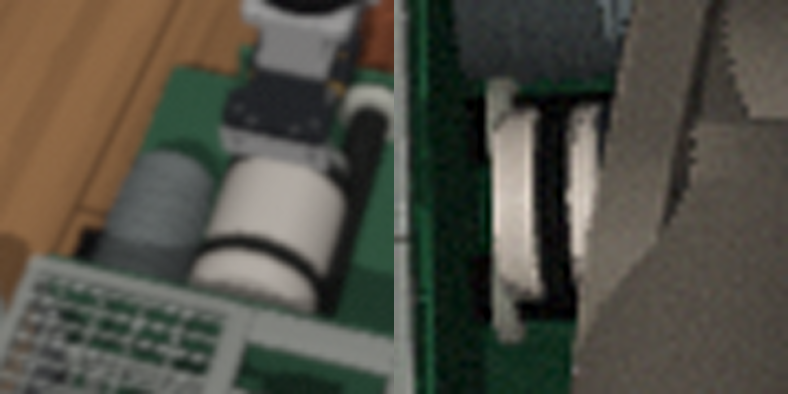

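The jar's end is visually at the collars (top view about x 500 vs. collar face 515), to within a pixel. The force has not risen yet, so I'll continue in small steps.

apply_moves --pt "0 -1 0" --twist '[0]'

```text
t: 8.35
tool_pos: [0.5565, -0.1708, 0.1056]
eef_rot: [3.141, -0.0, 0.046]
ft_force: [0.8, -5.2, 2.2]
width: 0.0004
gripper_force: 2.8
```

apply_moves --pt "0 -1 0" --twist '[0]'

```text
t: 8.48
tool_pos: [0.5566, -0.1705, 0.1059]
eef_rot: [3.14, -0.001, 0.046]
ft_force: [0.4, -12.7, 4.0]
width: 0.0006
gripper_force: 6.0
```

apply_moves --pt "0 -1 0" --twist '[0]'

```text
t: 8.6
tool_pos: [0.5566, -0.1704, 0.106]
eef_rot: [3.139, -0.001, 0.045]
ft_force: [0.1, -15.7, 5.4]
width: 0.0008
gripper_force: 8.1
```

apply_moves --pt "0 -1 0" --pt "0 0 0" --twist '[0,0]'

```text
t: 8.85
tool_pos: [0.5566, -0.1703, 0.1063]
eef_rot: [3.138, -0.002, 0.044]
ft_force: [0.2, -17.9, 5.6]
width: 0.0002
gripper_force: 8.8
```

apply_moves --pt "0 2 0" --pt "0 4 0" --pt "0 10 0" --pt "0 14 0" --pt "0 0 -30" --pt "0 0 -30" --pt "0 0 -30" --pt "0 0 -30" --pt "0 0 -30" --pt "0 0 -20" --pt "0 0 0" --twist '[0,0,0,0,0,0,0,0,0,0,0]'

```text
t: 10.22
tool_pos: [0.5582, -0.1978, 0.2768]
eef_rot: [3.141, -0.002, 0.046]
ft_force: [-0.3, -0.8, -0.7]
width: 0.0001
gripper_force: 0.0
```

apply_moves --pt "-6 -26 0" --pt "-6 -26 0" --pt "-6 -26 0" --pt "-6 -26 0" --pt "-6 -26 0" --pt "-6 -26 0" --pt "-6 -26 0" --pt "-6 -26 0" --pt "-6 -26 0" --pt "-6 -29 0" --pt "0 0 0" --pt "0 0 0" --twist '[0,0,0,0,0,0,0,0,0,0,0,0]'

```text
t: 11.72
tool_pos: [0.4854, 0.0622, 0.2748]
eef_rot: [3.141, 0.001, 0.046]
ft_force: [-0.2, -0.2, -0.7]
width: 0.0003
gripper_force: 0.0
```

```bash
python3 - <<'E'
from h import *
import cv2
print(observe()["tool_pos"])
b=camera("side")[180:320,170:310];a=camera("wrist")
cv2.imwrite("pics/c4.png",np.hstack([cv2.resize(b,(390,390),interpolation=cv2.INTER_CUBIC),cv2.resize(a,(400,390))]))
E
```

```text
[0.48539031 0.06215263 0.27483069]
```

View pics/c4.png

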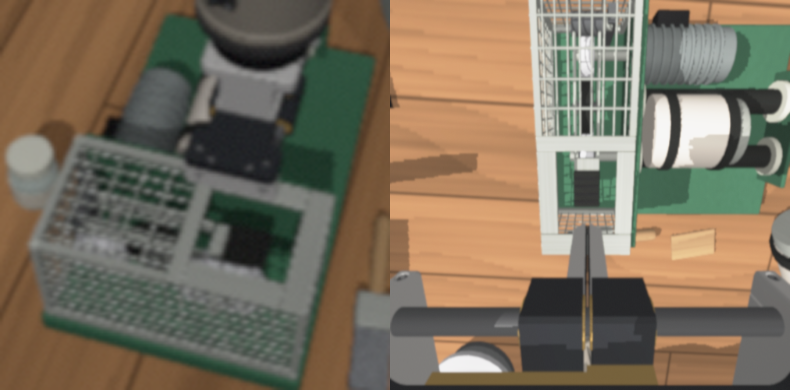

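The wrist view shows the finger tips in line with the window's middle, with the pad (585,185) under it. The jar sits against the drive end. Now going down through the window.

apply_moves --pt "1 0 20" --pt "0 0 20" --pt "0 0 20" --pt "0 0 15" --pt "0 0 15" --pt "0 0 10" --pt "0 0 5" --pt "0 0 0" --twist '[0,0,0,0,0,0,0,0]'

```text
t: 12.82
tool_pos: [0.4864, 0.0631, 0.1704]
eef_rot: [-3.142, 0.0, 0.047]
ft_force: [-0.3, 0.5, -0.4]
width: 0.0
gripper_force: 0.0
```

apply_moves --pt "0 0 3" --pt "0 0 3" --pt "0 0 3" --pt "0 0 3" --pt "0 0 3" --twist '[0,0,0,0,0]'

```text
t: 13.45
tool_pos: [0.4863, 0.063, 0.1554]
eef_rot: [-3.142, 0.0, 0.047]
ft_force: [-2.9, -0.2, 2.4]
width: 0.0006
gripper_force: 1.9
```

Contact with the pad; pressing on.

apply_moves --pt "0 0 2" --pt "0 0 2" --pt "0 0 2" --pt "0 0 2" --pt "0 0 2" --pt "0 0 2" --pt "0 0 2" --pt "0 0 2" --twist '[0,0,0,0,0,0,0,0]'

```text
t: 14.45
tool_pos: [0.4865, 0.063, 0.1394]
eef_rot: [-3.142, -0.0, 0.047]
ft_force: [-2.3, -0.0, 3.6]
width: 0.0005
gripper_force: 1.9
```

apply_moves --pt "0 0 1" --pt "0 0 1" --pt "0 0 1" --twist '[0,0,0]'

```text
t: 14.82
tool_pos: [0.4866, 0.063, 0.1365]
eef_rot: [-3.142, -0.0, 0.047]
ft_force: [-1.7, 0.3, 3.4]
width: 0.0003
gripper_force: 1.9
```

apply_moves --pt "0 0 1" --pt "0 0 1" --twist '[0,0]'

```text
t: 15.08
tool_pos: [0.4868, 0.0631, 0.1355]
eef_rot: [3.142, -0.001, 0.047]
ft_force: [-11.9, -2.6, 31.6]
width: 0.0004
gripper_force: 16.8
```

apply_moves --pt "0 0 -1" --pt "0 0 -3" --pt "0 0 -8" --pt "0 0 -15" --pt "0 0 -25" --pt "0 0 -30" --pt "0 0 -30" --pt "0 0 -30" --pt "0 0 -30" --pt "0 0 0" --twist '[0,0,0,0,0,0,0,0,0,0]'

```text
t: 16.32
tool_pos: [0.4874, 0.0634, 0.3095]
eef_rot: [-3.141, -0.004, 0.047]
ft_force: [0.3, 0.1, -0.8]
width: 0.0007
gripper_force: 0.0
```

apply_moves --pt "0 30 0" --pt "0 30 0" --pt "0 30 0" --pt "0 30 0" --pt "0 30 0" --pt "0 30 0" --pt "-3 30 0" --pt "-3 30 0" --pt "-3 30 0" --pt "-3 30 0" --pt "-3 30 0" --pt "-3 30 0" --pt "-3 30 0" --pt "-3 30 0" --pt "-3 30 0" --pt "-3 30 0" --pt "0 0 0" --pt "0 0 0" --twist '[0,0,0,0,0,0,0,0,0,0,0,0,0,0,0,0,0,0]'

```text
t: 18.58
tool_pos: [0.4789, -0.4171, 0.3062]
eef_rot: [-3.141, 0.0, 0.047]
ft_force: [0.1, 0.2, 0.6]
width: 0.0007
gripper_force: 0.0
```

```bash
python3 - <<'E'
from h import *
import cv2
print(observe()["t"])
b=camera("side")[180:320,170:310];a=camera("top")[155:260,137:297]
cv2.imwrite("pics/c5.png",np.hstack([cv2.resize(b,(300,300),interpolation=cv2.INTER_CUBIC),cv2.resize(a[:96],(500,300),interpolation=cv2.INTER_CUBIC)]))
E
```

```text
18.575
```

View pics/c5.png

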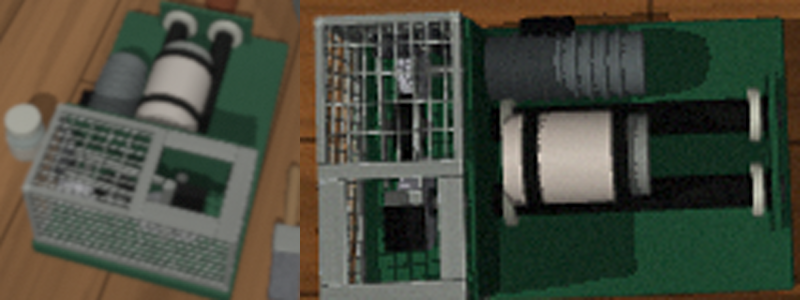

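The jar is up against both collars (about (510,160)), the pad is down (405,228), the guard has not moved, and the arm is clear. Handing in.

```bash
python3 -c "
from plant import *
print(job_done())"
```

```text
the job is handed in; nothing more can be done
None
```

The jar rests against both end collars, the clutch lever is pressed down onto its stop, the guard was not touched, and the arm is clear; I handed the job in at about 19 s (no verdict was returned).

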